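# Raise the grill hood on its notched column and slide the skillet under it

## Robot

A 7-joint arm with a two-finger parallel gripper is mounted at the origin on the work surface; the furniture and walls round the work are solid. World frame = base frame: x ahead of the robot, y to its left, z up, the work surface at z = 0. Lengths are in m, angles in rad, forces in N, time in s.
With the tool pointing down it reaches from about 0.4 to 0.85 m from the base axis. Payload 10.4 kg.
Tool frame: the origin (TCP) lies midway between the tips of the shut fingers; the grasp point (between the pads) lies 19 mm behind it; x points along the fingers, z is the direction in which the jaws open and shut, and the axes are right-handed (so a half turn about x gives the same grasp; the last joint's range is limited). The gripper opens to 87 mm and grips with 3 to 60 N. Pads are 19 mm wide; open, the fingers measure 117 mm over their backs; the gripper's body (75 mm by 190 mm) begins 51 mm behind the grasp point.
Start: joints at [-1.222, 0.332, -0.065, 1.46, 0.022, 1.35, -0.088], TCP at [0.227, 0.582, 0.223] pointing down, gripper open.
Joint ranges: [-2.6, 2.6], [-0.5, 2.12], [-1.47, 1.34], [0.16, 2.42], [-1.27, 4.41], [0.06, 2.06], [-2.6, 2.6]. Speed limits (rad/s): [2.22, 2.22, 2.79, 2.79, 3.14, 3.14, 3.14].

## Interface

Orientations are given as a unit quaternion [x, y, z, w].
In Python, from bench import read_state, camera, camera_params, close_job gives the robot as it stands.
- The arm moves only by the tool arm_command, never from a script. Its argument "targets" is a list of rows, each a list of 7 numbers: the closure in counts, from 0 (fully open) to 255 (shut), then the shift along the tool's x, y, z in mm, then the turn, a rotation vector about the tool's x, y, z in rad. A call has 1 to 10 rows; each row is the pose to reach, as a shift and turn from the pose commanded when the call began, along the tool's axes at that moment; what a row does not reach only later rows make up. A row lasts 1/10 s, in which the tool goes at most 50 mm and 8.59 degrees, less where a joint would pass 70% of its speed; a pose out of reach is approached as far as the arm can. A call with a gripper value outside its range is refused whole. The fingers move at their own pace and stop on an object; "newtons" is the grip in N (left out, the last holds). Time passes only in rows, so rows that repeat a pose let the fingers close. It gives the time, the measured TCP pose, the force and the opening at its end, in the units of the state.
- read_state(): the state, without advancing time (a new reading comes with each control period).
- camera(name): name is "side" or "top" or "wrist"; returns the picture (420x560x3 uint8, red, green, blue); there is no depth.
- camera_params(name): a dict with "intrinsics" (3x3 intrinsics, pixels), "dist" ([k1, k2, p1, p2, k3] as OpenCV has them; the pictures are not rectified), "xyz" and "orientation" of the camera in the world; the wrist camera has in their place "mount" (4x4, takes a point from camera to tool coordinates, whose origin is the TCP and whose axes are the tool frame's). Camera axes: x right, y down, z forward; pixel columns grow to the right and rows downward; lengths in m; the calibration is good to about 2 mm. A picture is of the moment at which its call begins: read the wrist's pose just before it. camera_params takes no time and is no camera call.
- close_job(): hands the job in, once; it reports no verdict.
The state is a dict: "time": time; "joint_positions": joint angles; "joint_vel": joint speeds; "joint_torque": joint torques, N m; "ee_pos": TCP position; "eef_rot": TCP orientation; "ft_force": force on the tool from outside, world axes, zero at the start; "torque": the same for the moment, N m; "width": finger opening in m.
Only numpy, scipy, OpenCV 4.12 (cv2) and the standard library are available. Lean on these libraries where they do the work, as an engineer would, in place of code of your own. Each camera call takes 0.05 s, during which the arm holds its last target.

## Task

The hood of the small counter-top grill hangs too low for the small skillet. Squeeze the release lever on top of the hood against the fixed handle, lift the hood to the third notch from the bottom (the lowest one that clears the skillet) and let go so that it latches there; then slide the small skillet under the hood, centred beneath it with its stub handle sticking out at the hood's open front (the side away from the column), without scraping it on the hood or moving the other things.

Things in the scene. Friction and masses are not known exactly. Their poses are not given: they have to be found in the camera images.
- grill: Fixed frame of the steel counter-top grill. Origin on the worktop below the hood's centre; x points from its open front (facing the left of the worktop) to the column at its back, y 90 degrees left of x, z up. Foot: two runners along x, 12 mm high, inner faces at y = +-99 mm, from x = -80 mm to a rear foot beginning at x = +107 mm; bare worktop between. Column: x = 92 to 165 mm, 212 mm high.
- hood (a joint): Height of the hood on its column, m, up positive, 0 to 0.066. Notches hold it at 0, 0.020, 0.040 (the third) and 0.060, each with up to 3.5 mm play upward; it starts in the first. Hood: 0.7 kg, rubbing 2 N. With the lever squeezed it moves freely and sinks slowly if not held; let go between notches it sinks until the latch drops into the notch below.
- lever (a joint): Release lever, rad: 0 = let go (its spring holds the latch in a notch), 0.16 = squeezed to its stop, towards the fixed handle. The latch is clear of the notches from 0.09 on. At hood_grip it takes 6 N to start and 9 N to hold, over a travel of 9 mm.
- hood_centre (a point): Centre of the hood's open underside, level with its lower rim: 22 mm above the worktop at joint hood = 0, rising with it (62 mm in the third notch). The hood is a steel box 190 mm deep (x), 204 mm wide (y), 45 mm high above this rim. Axes as grill.
- hood_grip (a point): Grip point on the hood, 44 mm above its top, 40 mm in front of its centre, axes as grill. Two round black bars 13 mm thick run along x at this height, 24 mm to the front and at least 30 mm back: the fixed handle on the +y side (axis at y = +9.5 mm), the lever on the -y side (-18.5 mm let go, -9.5 mm squeezed). Outer width 41 mm let go, 32 mm squeezed (then centred on this point).
- skillet_centre (a point): The small dark skillet (not the large black frying pan): round, 120 mm across the rim (100 mm across the bottom), 52 mm high, 0.45 kg; this point lies on its axis 26 mm above its underside. Its x axis points away from its stub handle.
- skillet_handle (a point): Grip point on the skillet's stub handle, 102 mm from the skillet's axis (on its -x side), 40 mm above its underside; the handle is flat, 22 mm wide (y), 10 mm thick (z), and ends level 113 mm from the axis. With the skillet centred the hood's front edge is 7 mm from this point and its top 107 mm up, so an upright gripper here would strike the hood: lean it away from the hood 30 to 45 degrees.
- pepper_mill: Bystander: dark wooden pepper mill, 58 mm across, 160 mm high; origin at the centre of its underside.
- salt_shaker: Bystander: salt shaker with a grey top, 44 mm across, 90 mm high; origin at the centre of its underside.
Not all that is in view belongs to the job. What is shaped like the part that bears skillet_centre but red is not meant.

How it is judged:
On the way, in this order (a step that is already met when the one before it is completed fails the run):
1. the hood is latched in the third notch, with the lever let go (value of joint hood between 0.0375 and 0.0445 m and value of joint lever below 0.03 rad), for 0.2 s.
2. the skillet stands centred under the hood (horizontal distance between skillet_centre and hood_centre below 0.015 m and height (world z) of skillet_centre below 0.032 m), for 0.2 s.
At the end, for the whole second after the job is handed in: The hood is latched in the third notch (joint hood 0.0375 to 0.0445 m, lever below 0.03 rad); the skillet stands flat and still on the worktop, its axis within 15 mm of the hood's centre seen from above, its handle out at the front (within 0.35 rad of straight), not touching the hood (all of step 1 and horizontal distance between skillet_centre and hood_centre below 0.015 m and height (world z) of skillet_centre below 0.03 m and angle between skillet_centre's own z axis and vertical below 0.06 rad and x of skillet_handle in the frame of grill below -0.075 m and angle between the x axis of skillet_centre and the x axis of grill, either way round below 0.35 rad and contact force between skillet and hood below 0.2 N and linear speed of skillet below 0.01 m/s and velocity of joint hood between -0.005 and 0.005 m/s).
It fails at once if the skillet is pushed against the hood with more than 4 N (contact force between skillet and hood above 4 N).
It fails at once if the skillet is tipped by more than 0.35 rad (angle between skillet_centre's own z axis and vertical above 0.35 rad).
It fails at once if a bystander (pepper mill, salt shaker) is moved by more than 20 mm (distance of any of pepper_mill, salt_shaker from where it was at the start of the episode above 0.02 m).
It also fails if it takes over 58 s, if anything falls off the work surface, if the arm or the gripper's body presses on something with over 40 N, if the wrist force passes 120 N, or if a joint passes its speed limit or range.

## Working session

There is one attempt and no reset: what is moved stays moved. The work goes in short steps, Python scripts to look and compute and a tool call to move; the robot and the scene stay as the last step left them, time stands still between calls to the robot, and variables do not carry over. Pictures are saved under pics/ and viewed, and the job is handed in when it is done.

Besides the shell and the picture viewer there is one more tool, called after "Emit:" as name([rows], argument=value, ...), one row to a line, values as JSON. arm_command: Moves the arm, as the interface text tells. Its arguments: {"type":"object","properties":{"targets":{"type":"array"},"newtons":{"type":"number"}},"required":["targets"]}

```bash
mkdir -p pics; ls; cat > h.py <<'E'
import numpy as np, cv2
from bench import read_state, camera, camera_params, close_job
from scipy.spatial.transform import Rotation as R
def cam(name, p=None, s=None):
    p=p or camera_params(name)
    K=np.array(p['intrinsics']); d=np.array(p['dist'],float)
    if 'mount' in p:
        T=np.eye(4);T[:3,:3]=R.from_quat(s['eef_rot']).as_matrix();T[:3,3]=s['ee_pos']
        M=T@np.array(p['mount']); return K,d,M[:3,:3],M[:3,3]
    o=np.array(p['orientation'])
    Rm=R.from_quat(o).as_matrix() if o.size==4 else o.reshape(3,3)
    return K,d,Rm,np.array(p['xyz'])
def ray(c,uv):
    K,d,Rm,t=c
    n=cv2.undistortPoints(np.array(uv,float).reshape(-1,1,2),K,d).reshape(-1,2)
    v=np.c_[n,np.ones(len(n))]@Rm.T
    return t,v/np.linalg.norm(v,axis=1)[:,None]
def onz(c,uv,z):
    t,v=ray(c,uv); return t+v*((z-t[2])/v[:,2])[:,None]
def proj(c,P):
    K,d,Rm,t=c
    pc=(np.array(P,float).reshape(-1,3)-t)@Rm
    return cv2.projectPoints(pc,np.zeros(3),np.zeros(3),K,d)[0].reshape(-1,2)
def save(n,im): cv2.imwrite('pics/'+n,cv2.cvtColor(im,cv2.COLOR_RGB2BGR))
E
python3 - <<'E'
from h import *
s=read_state();print(s)
for n in ['side','top','wrist']:
    p=camera_params(n);print(n,p)
    im=camera(n);np.save(f'{n}0.npy',im);save(f'{n}0.png',im)
E
```

```text
pics
{'time': 0.0, 'joint_positions': array([-1.22159251,  0.33286402, -0.06471009,  1.46093326,  0.02160007,
        1.34986165, -0.08845063]), 'joint_vel': array([-0.0012555 ,  0.00097235,  0.00065844, -0.00101265,  0.00068669,
       -0.00048937,  0.00081044]), 'joint_torque': array([ 6.75283500e-04, -6.23242235e+01,  2.52321322e-02, -3.89907074e+01,
       -6.12859265e-02,  3.95337353e-02,  1.23772948e-04]), 'ee_pos': array([0.22692419, 0.5819506 , 0.2217627 ]), 'eef_rot': array([-0.39928202,  0.58417344,  0.39870132,  0.5833974 ]), 'ft_force': array([-0.02332948, -0.26608277,  0.39677669]), 'torque': array([-0.01149525, -0.00330298,  0.01259653]), 'width': 0.08700884673918965}
side {'intrinsics': array([[427.41769267,   0.        , 277.73543765],
       [  0.        , 427.41769267, 207.39623797],
       [  0.        ,   0.        ,   1.        ]]), 'dist': array([-0.12472544,  0.        ,  0.        ,  0.        ,  0.        ]), 'xyz': array([ 0.19557861, -0.58566322,  0.64260751]), 'orientation': array([ 0.87003189, -0.17959708,  0.09960747, -0.44818272])}
top {'intrinsics': ar
[... 271 characters left out ...]
, 0.94523986]), 'orientation': array([ 0.71331095, -0.69916578,  0.04083073, -0.02622112])}
wrist {'intrinsics': array([[319.8215876 ,   0.        , 272.70577272],
       [  0.        , 319.8215876 , 207.02981684],
       [  0.        ,   0.        ,   1.        ]]), 'dist': array([-0.07248226,  0.        ,  0.        ,  0.        ,  0.        ]), 'mount': array([[-1.55147694e-04, -2.40869266e-01,  9.70557558e-01,
        -1.62728099e-01],
       [-1.56699279e-03, -9.70556319e-01, -2.40869209e-01,
         6.49963744e-02],
       [ 9.99998760e-01, -1.55822700e-03, -2.26860829e-04,
         2.79956831e-04],
       [ 0.00000000e+00,  0.00000000e+00,  0.00000000e+00,
         1.00000000e+00]])}
```

View pics/side0.png

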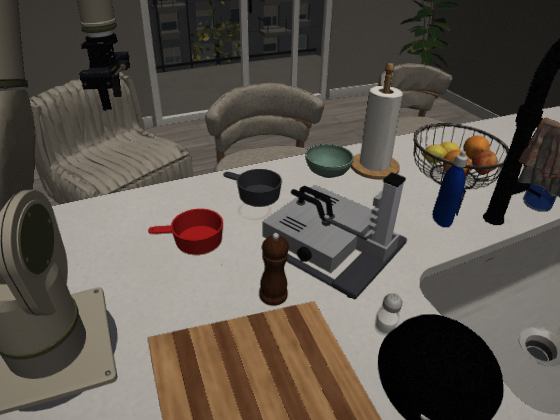

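View pics/top0.png

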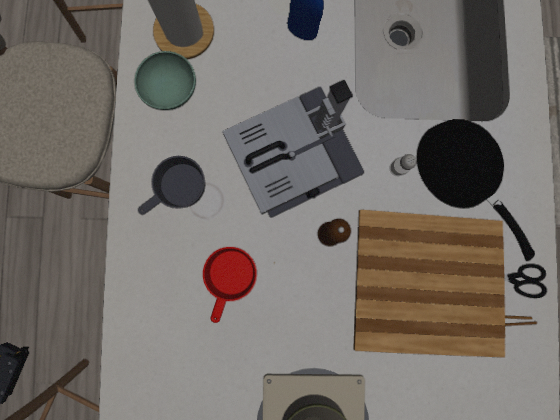

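View pics/wrist0.png

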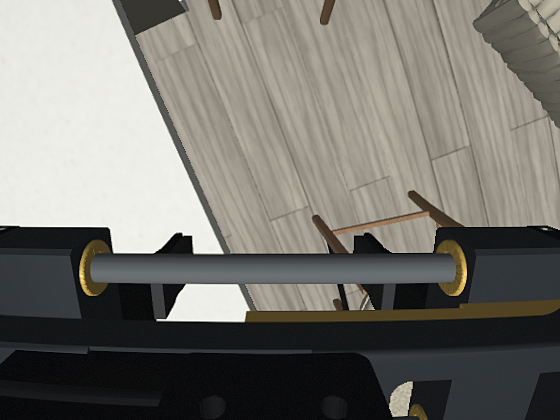

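Candidates in the top view for the skillet are the dark small pan (179,182), the red pan (230,274, excluded), the large black frying pan (460,163, excluded) and the green bowl (165,80). I choose (179,182). The grill hood is at about (293,155), with its column at the upper right (340,100), the mill at (334,233) and the shaker at (403,163). Next I check this in a close crop.

```bash
python3 - <<'E'
from h import *
im=np.load('top0.npy')
c=im[70:230,125:375]; save('c1.png',cv2.resize(c,None,fx=3.2,fy=3.2,interpolation=cv2.INTER_CUBIC))
im=np.load('side0.npy')
c=im[140:310,200:420]; save('c2.png',cv2.resize(c,None,fx=3.5,fy=3.5,interpolation=cv2.INTER_CUBIC))
E
```

```text
(no output)
```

View pics/c1.png

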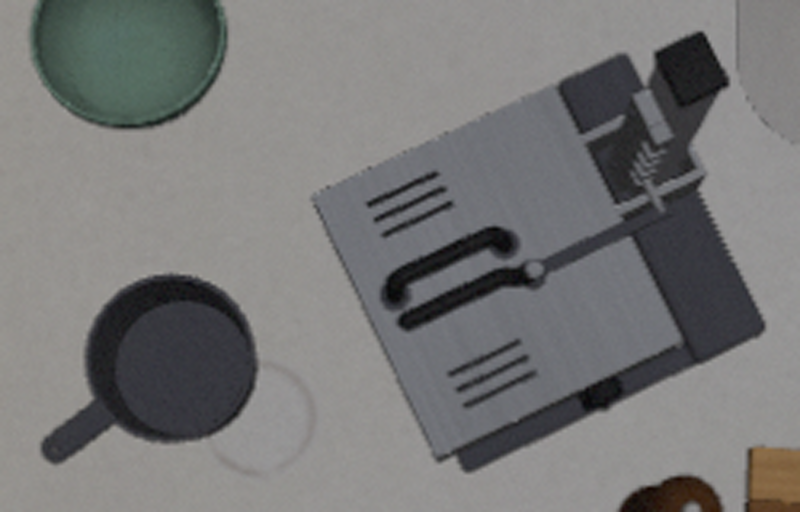

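View pics/c2.png

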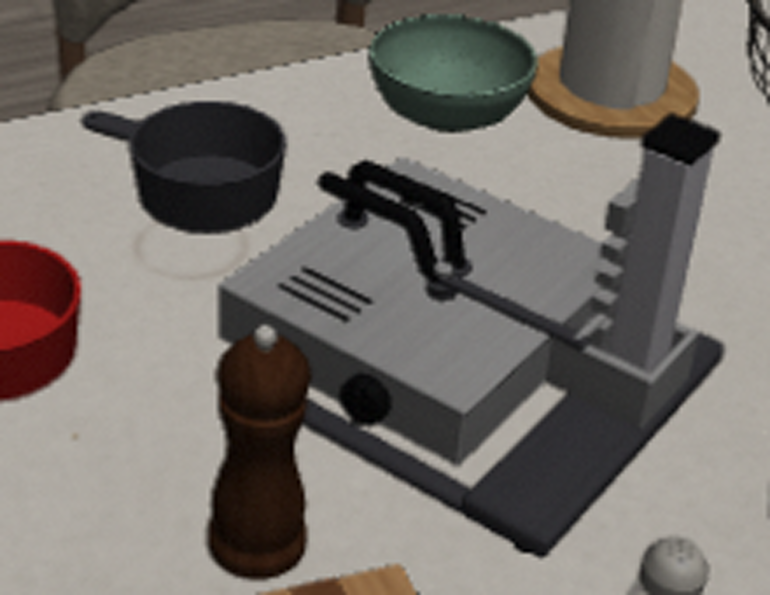

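```bash
python3 - <<'E'
from h import *
c=cam('top'); 
def up(l): return (np.array(l,float)+.5)/3.2-.5+np.array([125,70])
cor=up([[313,198],[437,459],[685,345],[560,87]])  # FL(+y) FR(-y) BR BL
P=onz(c,cor,.067);print(P)
print('sizes front,side,back,side',[np.linalg.norm(P[i]-P[(i+1)%4]) for i in range(4)])
ctr=P.mean(0); x=(P[2]+P[3]-P[0]-P[1]); yaw=np.arctan2(x[1],x[0]); y=(P[0]+P[3]-P[1]-P[2]);yaw2=np.arctan2(y[1],y[0])-np.pi/2
print('ctr',ctr,'yaw',yaw,yaw2)
f=lambda a:a
# bars at z=.111
B=onz(c,up([[398,290],[495,238],[408,321],[505,275]]),.111);print('bars',B)
yw=(yaw+yaw2)/2;Rg=np.array([[np.cos(yw),-np.sin(yw)],[np.sin(yw),np.cos(yw)]])
print('bars in hood',(B[:,:2]-ctr[:2])@Rg)
# skillet
im=np.load('top0.npy'); g=im.astype(int).sum(2)
sub=np.zeros_like(g,bool);sub[145:225,130:212]=True
m=((g<300)&sub).astype(np.uint8)
n,l,st,ce=cv2.connectedComponentsWithStats(m);k=1+np.argmax(st[1:,4]);m=(l==k).astype(np.uint8);print(st[k])
body=cv2.morphologyEx(m,cv2.MORPH_OPEN,cv2.getStructuringElement(cv2.MORPH_ELLIPSE,(19,19)))
cn=max(cv2.findContours(body,0,1)[0],key=len);e=cv2.fitEllipse(cn);print(e)
C=onz(c,[e[0]],.052)[0];print('skillet rim ctr',C)
P=onz(c,cn.reshape(-1,2),.052);print('r',np.percentile(np.linalg.norm(P-C,axis=1),[5,50,95]))
hm=(m&~cv2.dilate(body,np.ones((3,3))));ys,xs=np.nonzero(hm)
H=onz(c,np.c_[xs,ys],.043);h=H.mean(0)
far=np.linalg.norm(H-C,axis=1).max();print('handle tip dist',far,'dir',np.arctan2(*(h-C)[1::-1]), 'skyaw',np.arctan2(*(C-h)[1::-1]))
# mill top, shaker
for nm,uv,z in [('mill',(341,230),.155),('shaker',(408,160),.08)]: print(nm,onz(c,[uv],z))
E
```

```text
[[ 0.65737314  0.21703346  0.067     ]
 [ 0.47689123  0.12648844  0.067     ]
 [ 0.55957773 -0.04320675  0.067     ]
 [ 0.74216174  0.04582141  0.067     ]]
sizes front,side,back,side [np.float64(0.2019210773806831), np.float64(0.18876842226250148), np.float64(0.2031327941863883), np.float64(0.19105672138657578)]
ctr [0.60900096 0.08653414 0.067     ] yaw -1.1141627387401118 -1.1114763379651167
bars [[0.58413039 0.15378288 0.111     ]
 [0.62055724 0.09072018 0.111     ]
 [0.56363052 0.14669344 0.111     ]
 [0.5958135  0.0836757  0.111     ]]
bars in hood [[-0.07131481  0.00742535]
 [ 0.00135476  0.01221619]
 [-0.07401964 -0.01409648]
 [-0.00326675 -0.01309229]]
[ 138  156   68   59 2458]
((177.96755981445312, 181.9974822998047), (52.03961181640625, 53.14590072631836), 86.48759460449219)
skillet rim ctr [0.54390903 0.31447074 0.052     ]
r [0.05671043 0.05908894 0.06154619]
handle tip dist 0.11225771523905585 dir 2.2388538924222705 skyaw -0.9027387611675228
mill [[ 0.43970606 -0.0328916   0.155     ]]
shaker [[ 0.60025356 -0.1952222   0.08      ]]
```

The crop confirms the choice: a dark small pan with a stub handle at lower left, and the ring beside it is only a stain. The measured sizes agree with those given: hood 202–203 × 189–191 mm, pan radius 59 mm, handle end 112 mm. The lever bar reads 4–5 mm off, so I'll look again from the wrist before gripping.

```bash
cat >> h.py <<'E'
HC=np.array([0.609,0.0865]); YAW=-1.1125
def gx(y=YAW): return np.array([np.cos(y),np.sin(y),0])
def gy(y=YAW): return np.array([-np.sin(y),np.cos(y),0])
def orient(yaw,lean,sgn):
    # approach: down, tipped towards +x(yaw) by lean; z = sgn*gy
    a=np.sin(lean)*gx(yaw)+np.array([0,0,-np.cos(lean)]); z=sgn*gy(yaw)
    return np.c_[a,np.cross(z,a),z]
def delta(s,p,Rt):
    R0=R.from_quat(s['eef_rot']).as_matrix()
    return np.round(R0.T@(np.array(p)-s['ee_pos'])*1000,1), np.round(R.from_matrix(R0.T@Rt).as_rotvec(),4)
E
python3 - <<'E'
from h import *
s=read_state(); print(R.from_quat(s['eef_rot']).as_matrix())
g=np.r_[HC,0]-0.04*gx()
print(g)
for sg in (1,-1): print(sg,delta(s,[g[0],g[1],0.22],orient(YAW,0,sg)), orient(YAW,0,sg))
E
```

```text
[[-3.90702434e-04 -9.31696645e-01  3.63237124e-01]
 [-9.99860788e-04  3.63237334e-01  9.31696109e-01]
 [-9.99999424e-01  8.29379825e-07 -1.07348465e-03]]
[0.59130316 0.1223723  0.        ]
1 (array([   2.2, -506.5, -295.9]), array([ 7.408e-01, -1.000e-03,  4.000e-04])) [[ 0.         -0.44242088  0.89680754]
 [ 0.          0.89680754  0.44242088]
 [-1.          0.          0.        ]]
-1 (array([   2.2, -506.5, -295.9]), array([-2.4008e+00, -5.0000e-04, -1.3000e-03])) [[ 0.          0.44242088 -0.89680754]
 [ 0.         -0.89680754 -0.44242088]
 [-1.          0.         -0.        ]]
```

Emit:
arm_command([
  [0, 0, -50, -29, 0.074, 0, 0],
  [0, 0, -100, -58, 0.148, 0, 0],
  [0, 0, -150, -87, 0.222, 0, 0],
  [0, 0, -200, -116, 0.296, 0, 0],
  [0, 0, -250, -145, 0.37, 0, 0],
  [0, 0, -300, -174, 0.444, 0, 0],
  [0, 0, -350, -203, 0.518, 0, 0],
  [0, 0, -400, -232, 0.592, 0, 0],
  [0, 0, -450, -262, 0.666, 0, 0],
  [0, 0, -500, -292, 0.741, 0, 0],
])

```text
time: 1.15
ee_pos: [0.539, 0.1891, 0.2226]
eef_rot: [-0.159, 0.689, 0.16, 0.689]
ft_force: [0.8, 0.3, -0.2]
width: 0.0868
```

Emit:
arm_command([
  [0, 0, -6, -4, 0, 0, 0],
  [0, 0, -6, -4, 0, 0, 0],
  [0, 0, -6, -4, 0, 0, 0],
])

```text
time: 1.45
ee_pos: [0.5365, 0.1851, 0.2223]
eef_rot: [-0.161, 0.689, 0.161, 0.688]
ft_force: [-1.3, 0.7, -0.0]
width: 0.0869
```

```bash
python3 - <<'E'
from h import *
s=read_state(); print(s['time'],s['ee_pos'],s['joint_positions'],s['joint_vel'].round(3)); im=camera('wrist'); np.save('w1.npy',im); save('w1.png',im)
import pickle;pickle.dump(s,open('w1.pkl','wb'))
c=cam('wrist',s=s); g=np.r_[HC,0]-0.04*gx()
print(proj(c,[[g[0],g[1],.111]]))
print(delta(s,[g[0],g[1],0.22],orient(YAW,0,1)))
E
```

```text
1.45 [0.5365443  0.18513873 0.22233512] [-0.69530472  0.2047932   0.32792352  1.63461669 -0.06863623  1.31377934
  0.1037036 ] [-0.014 -0.002 -0.013 -0.001 -0.     0.001 -0.001]
[[294.86937494 286.99079714]]
(array([  2.3, -80.6,  21.2]), array([ 0.0017, -0.0003, -0.0009]))
```

View pics/w1.png

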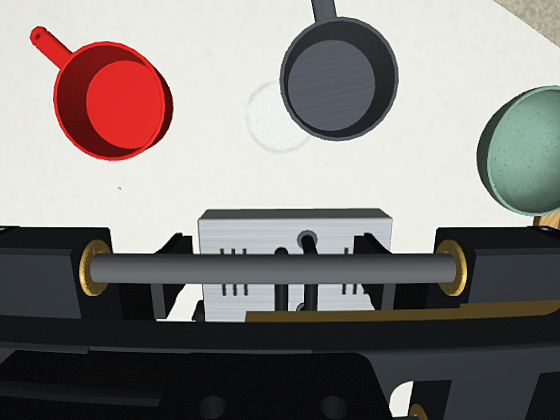

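The wrist view shows the hood's front edge at about (200–392, 212), the lever bar end at (281,252) and the fixed handle at about (309,240). Zooming to measure.

```bash
python3 - <<'E'
from h import *
im=np.load('w1.npy')
save('c3.png',cv2.resize(im[200:330,190:400],None,fx=3.8,fy=3.8,interpolation=cv2.INTER_CUBIC))
E
```

```text
(no output)
```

View pics/c3.png

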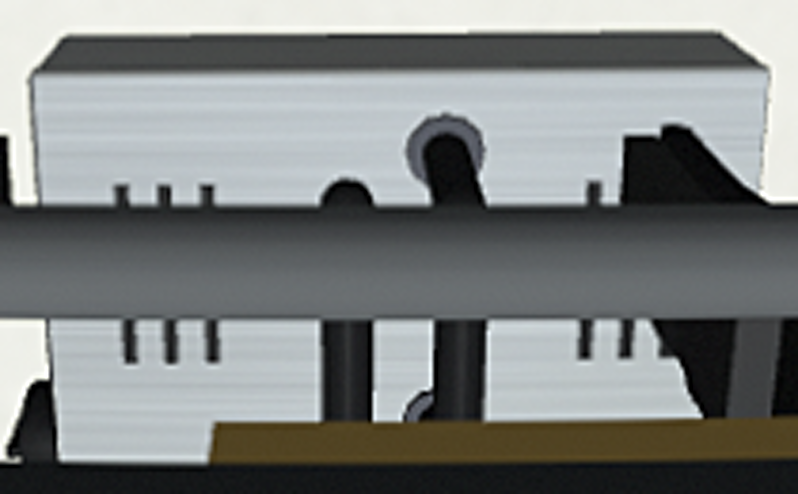

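```bash
python3 - <<'E'
from h import *; import pickle
s=pickle.load(open('w1.pkl','rb')); c=cam('wrist',s=s)
def up(l): return (np.array(l,float)+.5)/3.8-.5+np.array([190,200])
def gf(P): d=P[:,:2]-HC; return np.c_[d@gx()[:2],d@gy()[:2]].round(4)
F=onz(c,up([[32,75],[770,70]]),.067);print('front corners grill frame (exp -.095, -+.102)',gf(F)); y=F[1]-F[0];print('yaw',np.arctan2(y[1],y[0])-np.pi/2,np.linalg.norm(y))
print('bars',gf(onz(c,up([[322,370],[372,370],[434,370],[484,370],[347,195]]),.111)))
E
```

```text
front corners grill frame (exp -.095, -+.102) [[-0.0938 -0.0985]
 [-0.0952  0.1039]]
yaw -1.1057299499142075 0.20241165635343072
bars [[-0.0294 -0.0194]
 [-0.0294 -0.0068]
 [-0.0294  0.0088]
 [-0.0293  0.0214]
 [-0.0765 -0.0134]]
```

Emit:
arm_command([
  [0, 0, -20, 8, 0, 0, 0],
  [0, 0, -40, 16, 0, 0, 0],
  [0, 0, -60, 24, 0, 0, 0],
  [0, 10, -80, 24, 0, 0, 0],
  [0, 35, -80, 24, 0, 0, 0],
  [0, 60, -80, 24, 0, 0, 0],
  [0, 82, -80, 24, 0, 0, 0],
  [0, 82, -80, 24, 0, 0, 0],
  [0, 82, -80, 24, 0, 0, 0],
])

```text
time: 2.4
ee_pos: [0.5939, 0.124, 0.141]
eef_rot: [-0.161, 0.689, 0.161, 0.688]
ft_force: [-0.4, 0.1, 0.9]
width: 0.087
```

```bash
python3 - <<'E'
from h import *
s=read_state(); print(s['time'],s['ee_pos'],s['ft_force']); im=camera('wrist'); np.save('w2.npy',im); save('w2.png',im)
import pickle;pickle.dump(s,open('w2.pkl','wb'))
im=camera('side');np.save('s2.npy',im);save('s2.png',cv2.resize(im[100:280,180:420],None,fx=3.3,fy=3.3,interpolation=cv2.INTER_CUBIC))
g=np.r_[HC,0]-0.04*gx()
print(delta(s,[g[0],g[1],0.092],orient(YAW,0,1)))
E
```

```text
2.4 [0.593892   0.12400799 0.14102538] [-0.38838562  0.14405036  0.90389528]
(array([49. , -0.3, -3. ]), array([ 0.0018, -0.0001, -0.0004]))
```

View pics/w2.png

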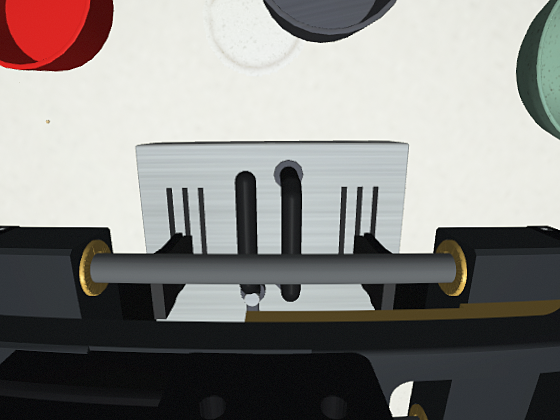

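View pics/s2.png

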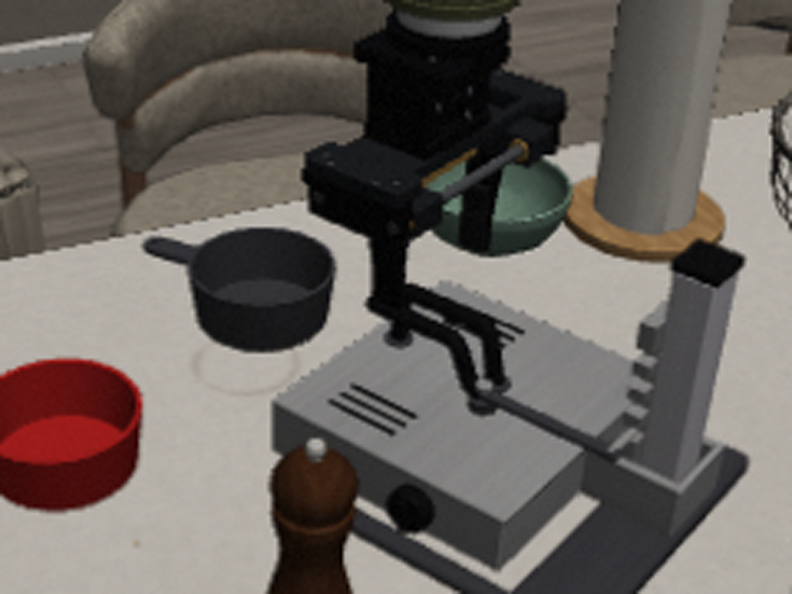

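The wrist view shows the lever bar at columns 238–257 and the fixed handle at 281–301 around row 215; the hood edge is at (137–408, 145).

```bash
python3 - <<'E'
from h import *; import pickle
s=pickle.load(open('w2.pkl','rb')); c=cam('wrist',s=s)
im=np.load('w2.npy').astype(int).sum(2)
R0=R.from_quat(s['eef_rot']).as_matrix()
for r in (205,225,240):
    row=im[r];d=np.nonzero(row[225:320]<200)[0]+225
    gaps=np.nonzero(np.diff(d)>3)[0]; e=[d[0],d[gaps[0]]+1,d[gaps[0]+1],d[-1]+1] if len(gaps) else d
    P=onz(c,[[u-.5,r] for u in e],.111)
    print(r,e,((P-s['ee_pos'])@R0)[:,1:].round(4).tolist(), [((q[:2]-HC)@gx()[:2]).round(4) for q in P[:1]])
F=onz(c,[[137,145],[408,143]],.067);print(((F-s['ee_pos'])@R0)[:,1:])
E
```

```text
205 [np.int64(236), np.int64(256), np.int64(282), np.int64(302)] [[0.0188, -0.0227], [0.0188, -0.0103], [0.0188, 0.0059], [0.0187, 0.0183]] [np.float64(-0.0591)]
225 [np.int64(237), np.int64(257), np.int64(282), np.int64(302)] [[0.0058, -0.0224], [0.0058, -0.0098], [0.0058, 0.0059], [0.0058, 0.0185]] [np.float64(-0.0461)]
240 [np.int64(238), np.int64(257), np.int64(282), np.int64(301)] [[-0.0042, -0.0221], [-0.0042, -0.01], [-0.0042, 0.006], [-0.0042, 0.0181]] [np.float64(-0.0361)]
[[ 0.05395145 -0.09983911]
 [ 0.05509131  0.10036272]]
```

Emit:
arm_command([
  [0, 15, 0, 2, 0, 0, 0],
  [0, 30, 0, 2, 0, 0, 0],
  [0, 43, 0, 2, 0, 0, 0],
  [0, 49, 0, 2, 0, 0, 0],
  [0, 49, 0, 2, 0, 0, 0],
])

```text
time: 3.0
ee_pos: [0.5952, 0.1233, 0.0901]
eef_rot: [-0.161, 0.689, 0.16, 0.688]
ft_force: [-0.2, 0.2, 1.0]
width: 0.0872
```

Emit:
arm_command([
  [80, 0, 0, 0, 0, 0, 0],
  [110, 0, 0, 0, 0, 0, 0],
  [130, 0, 0, 0, 0, 0, 0],
  [130, 0, 0, 0, 0, 0, 0],
  [130, 0, 0, 0, 0, 0, 0],
  [130, 0, 0, 0, 0, 0, 0],
], newtons=25)

```text
time: 3.6
ee_pos: [0.5958, 0.1235, 0.0916]
eef_rot: [-0.16, 0.689, 0.161, 0.689]
ft_force: [-6.2, -2.0, 1.8]
width: 0.0478
```

Emit:
arm_command([
  [160, 0, 0, 0, 0, 0, 0],
  [200, 0, 0, 0, 0, 0, 0],
  [255, 0, 0, 0, 0, 0, 0],
  [255, 0, 0, 0, 0, 0, 0],
  [255, 0, 0, 0, 0, 0, 0],
  [255, 0, 0, 0, 0, 0, 0],
], newtons=30)

```text
time: 4.2
ee_pos: [0.5964, 0.1241, 0.0913]
eef_rot: [-0.16, 0.688, 0.161, 0.689]
ft_force: [4.5, 3.1, -5.8]
width: 0.0308
```

Width is 31 mm, so the lever is squeezed with little side force. Lifting.

Emit:
arm_command([
  [255, -5, 0, 0, 0, 0, 0],
  [255, -10, 0, 0, 0, 0, 0],
  [255, -15, 0, 0, 0, 0, 0],
  [255, -20, 0, 0, 0, 0, 0],
  [255, -25, 0, 0, 0, 0, 0],
  [255, -31, 0, 0, 0, 0, 0],
  [255, -37, 0, 0, 0, 0, 0],
  [255, -43, 0, 0, 0, 0, 0],
  [255, -46, 0, 0, 0, 0, 0],
  [255, -46, 0, 0, 0, 0, 0],
])

```text
time: 5.2
ee_pos: [0.5964, 0.1241, 0.1374]
eef_rot: [-0.16, 0.688, 0.161, 0.689]
ft_force: [5.3, 3.9, -4.5]
width: 0.0306
```

```bash
python3 - <<'E'
from h import *
s=read_state(); print(s['time'],s['ee_pos'],s['ft_force'],s['width'])
im=camera('side');np.save('s3.npy',im);save('s3.png',cv2.resize(im[100:280,180:420],None,fx=3.3,fy=3.3,interpolation=cv2.INTER_CUBIC))
E
```

```text
5.2 [0.59635041 0.12414388 0.13741824] [ 5.31219112  3.94343359 -4.521386  ] 0.030575917907587107
```

View pics/s3.png

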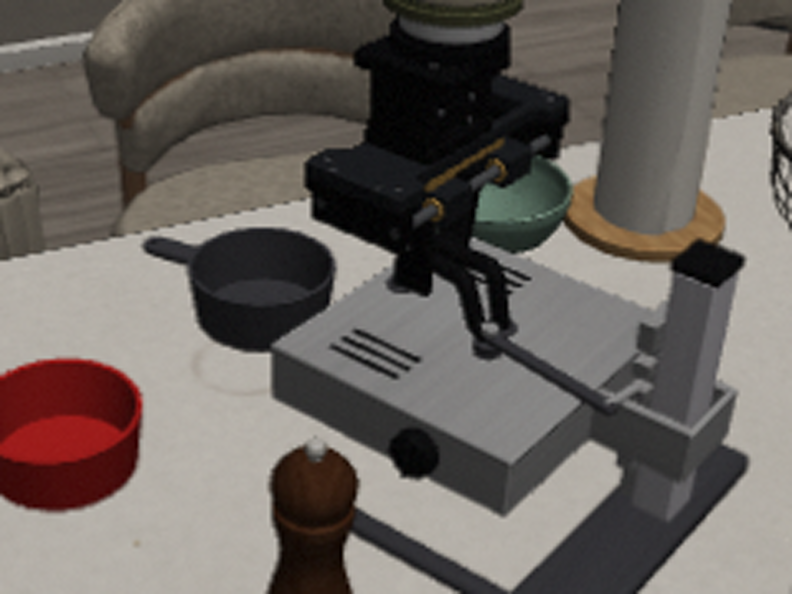

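```bash
cat >> h.py <<'E'
def G(x,y,z,dy=0): 
    p=np.r_[HC,0]+x*gx()+(y)*gy(); p[2]=z; return p
E
python3 - <<'E'
from h import *
c=cam('side')
# crop-> px
for z in (.067,.107,.113): print(z,((proj(c,[G(-.095,-.102,z),G(.095,-.102,z)])-[180,100]+.5)*3.3-.5).round(1).tolist())
E
```

```text
0.067 [[269.2, 395.1], [501.4, 517.8]]
0.107 [[268.6, 346.8], [507.3, 467.5]]
0.113 [[268.5, 339.4], [508.2, 459.6]]
```

Emit:
arm_command([
  [255, 2, 0, 0, 0, 0, 0],
  [255, 3, 0, 0, 0, 0, 0],
  [255, 3, 0, 0, 0, 0, 0],
  [150, 3, 0, 0, 0, 0, 0],
  [60, 3, 0, 0, 0, 0, 0],
  [0, 3, 0, 0, 0, 0, 0],
  [0, 3, 0, 0, 0, 0, 0],
  [0, 3, 0, 0, 0, 0, 0],
  [0, 3, 0, 0, 0, 0, 0],
])

```text
time: 6.15
ee_pos: [0.5964, 0.1235, 0.1351]
eef_rot: [-0.16, 0.688, 0.161, 0.689]
ft_force: [-0.3, -1.0, 0.5]
width: 0.0679
```

```bash
python3 - <<'E'
from h import *
s=read_state(); print(s['time'],s['ee_pos'],s['ft_force'],s['width'],s['joint_positions'])
im=camera('side');np.save('s4.npy',im);save('s4.png',cv2.resize(im[100:280,180:420],None,fx=3.3,fy=3.3,interpolation=cv2.INTER_CUBIC))
im=camera('wrist');save('w4.png',im)
E
```

```text
6.15 [0.59641629 0.12353352 0.13505766] [-0.25252725 -1.01818088  0.53076421] 0.06786687884568576 [-0.57153572  0.3666259   0.36492756  1.63490159 -0.13979845  1.16460919
  0.28440112]
```

View pics/s4.png

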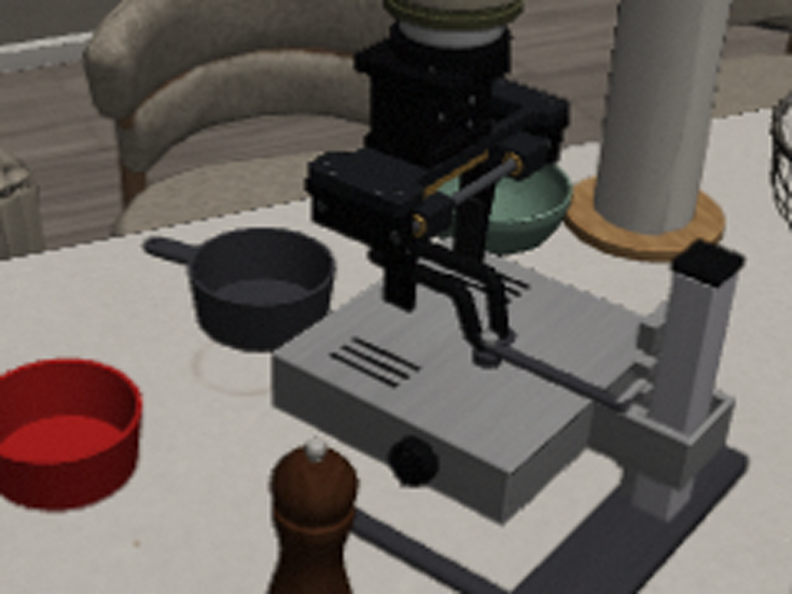

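View pics/w4.png

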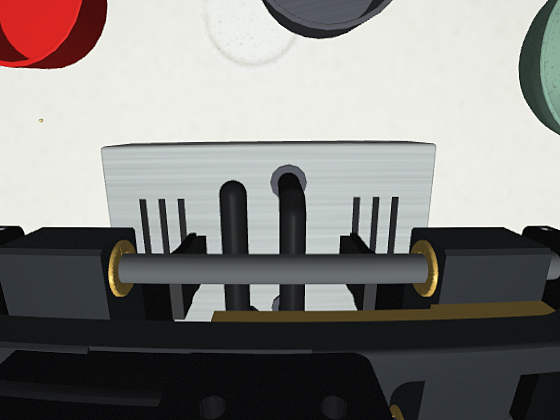

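The wrist view shows the bars apart again (lever 233, fixed 291), so the lever is let go. The side view puts the hood corner about 41 mm above where it started, so it looks latched in the third notch. Retreating upward.

Emit:
arm_command([
  [0, 0, 0, 0, 0, 0, 0],
  [0, -20, 0, 0, 0, 0, 0],
  [0, -45, 0, 0, 0, 0, 0],
  [0, -70, 0, 0, 0, 0, 0],
  [0, -95, 0, 0, 0, 0, 0],
  [0, -100, 0, 0, 0, 0, 0],
])

```text
time: 6.85
ee_pos: [0.5972, 0.1237, 0.2377]
eef_rot: [-0.16, 0.687, 0.161, 0.69]
ft_force: [0.6, 0.1, -0.3]
width: 0.0868
```

```bash
python3 - <<'E'
from h import *
s=read_state(); print(s['time'],s['ee_pos'],s['joint_positions'].round(3))
C=np.array([0.5439,0.3145,0]);ys=-0.903
H=C-0.102*gx(ys);H[2]=.040
print(H)
for lean in (.6,):
  O=orient(ys,lean,1);a=O[:,0]
  p=H+.019*a-.10*a
  print(p,delta(s,p,O))
c=cam('top');im=camera('top');np.save('t5.npy',im)
save('t5.png',cv2.resize(im[70:230,125:375],None,fx=3.2,fy=3.2,interpolation=cv2.INTER_CUBIC))
E
```

```text
6.85 [0.59722387 0.12366851 0.23774354] [-0.584  0.293  0.381  1.506 -0.111  1.359  0.263]
[0.48073577 0.3945892  0.04      ]
[0.45241339 0.4305006  0.10685218] (array([130.7, 339.3,   5.1]), array([-0.205 , -0.0585, -0.5968]))
```

View pics/t5.png

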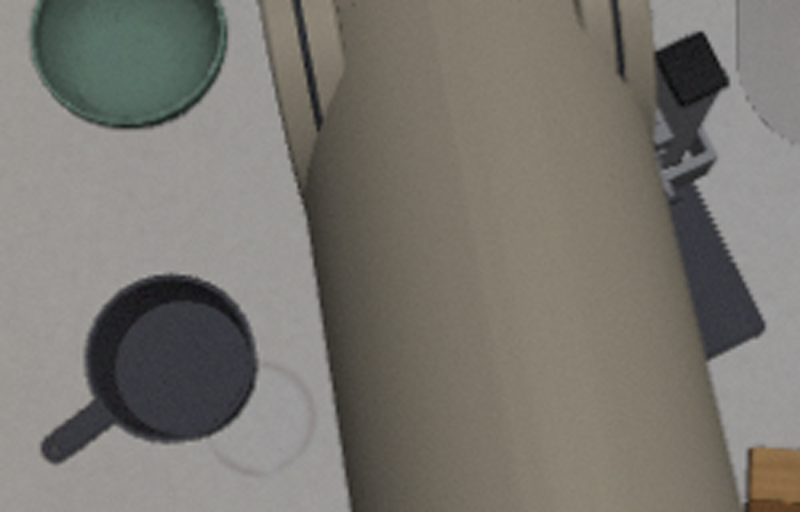

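Emit:
arm_command([
  [0, 0, 35, 0, 0, 0, 0],
  [0, 0, 75, 1, -0.025, -0.007, -0.075],
  [0, 0, 115, 2, -0.05, -0.014, -0.15],
  [0, 0, 155, 2, -0.075, -0.021, -0.225],
  [0, 0, 195, 3, -0.1, -0.03, -0.3],
  [0, 0, 235, 4, -0.125, -0.036, -0.375],
  [0, 0, 275, 4, -0.15, -0.043, -0.45],
  [0, 20, 310, 5, -0.175, -0.05, -0.525],
  [0, 40, 339, 5, -0.205, -0.0585, -0.597],
  [0, 70, 339, 5, -0.205, -0.0585, -0.597],
])

```text
time: 7.9
ee_pos: [0.4448, 0.4361, 0.1607]
eef_rot: [-0.424, 0.57, 0.029, 0.704]
ft_force: [-1.0, -0.3, -1.0]
width: 0.0871
```

```bash
python3 - <<'E'
from h import *; import pickle
s=read_state(); print(s['time'],s['ee_pos'],s['joint_positions'].round(3))
C=np.array([0.5439,0.3145,0]);ys=-0.903
H=C-0.102*gx(ys);H[2]=.040
O=orient(ys,.6,1);a=O[:,0]
for b in (.1,0): print(delta(s,H+.019*a-b*a,O))
pickle.dump(s,open('w6.pkl','wb'))
im=camera('wrist');np.save('w6.npy',im);save('w6.png',im)
c=cam('wrist',s=s); print(proj(c,[H,C+[0,0,.052]]))
im=camera('top');np.save('t6.npy',im);save('t6.png',cv2.resize(im[70:230,125:375],None,fx=3.2,fy=3.2,interpolation=cv2.INTER_CUBIC))
E
```

```text
7.9 [0.44483882 0.43608114 0.16067305] [-1.261  0.523  0.166  1.471  0.457  1.443 -0.548]
(array([49.6, 22.8,  2.8]), array([ 0.0149,  0.0005, -0.0018]))
(array([149.6,  22.6,   2.8]), array([ 0.0149,  0.0005, -0.0018]))
[[275.5605479  174.97786405]
 [273.95136068 248.74144322]]
```

View pics/w6.png

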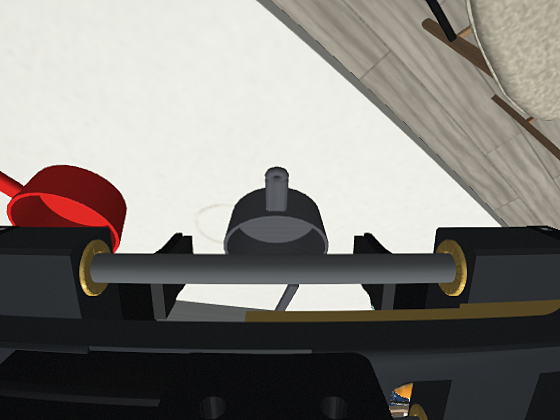

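View pics/t6.png

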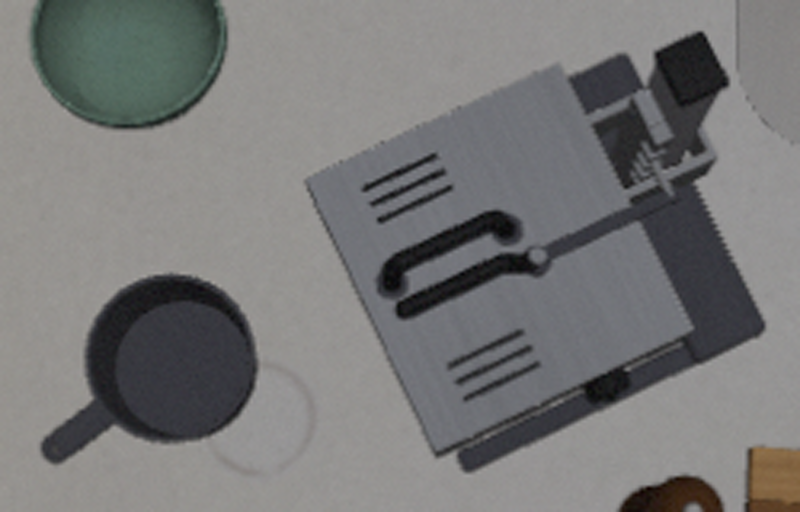

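The wrist view has the handle end at (277,170), against a predicted grip point of (275.6,175), so they agree. The top view shows the raised hood with corners at crop (305,182), (436,456), (692,330) and (562,64). Next I check its size at z = 0.107.

```bash
python3 - <<'E'
from h import *
c=cam('top')
def up(l): return (np.array(l,float)+.5)/3.2-.5+np.array([125,70])
for z in (.087,.107,.127):
    P=onz(c,up([[305,182],[436,456],[692,330],[562,64]]),z)
    print(z,[round(np.linalg.norm(P[i]-P[(i+1)%4]),4) for i in range(4)],P.mean(0))
x=(P[2]+P[3]-P[0]-P[1]); print(np.arctan2(x[1],x[0]))
E
```

```text
0.087 [np.float64(0.2077), np.float64(0.1931), np.float64(0.2056), np.float64(0.1955)] [0.61441092 0.08720975 0.087     ]
0.107 [np.float64(0.2029), np.float64(0.1886), np.float64(0.2008), np.float64(0.1909)] [0.60956885 0.08772606 0.107     ]
0.127 [np.float64(0.1981), np.float64(0.1841), np.float64(0.1961), np.float64(0.1864)] [0.60472678 0.08824238 0.127     ]
-1.0961237703464077
```

Emit:
arm_command([
  [0, 10, 10, 3, 0.015, 0, 0],
  [0, 25, 22, 3, 0.015, 0, 0],
  [0, 45, 22, 3, 0.015, 0, 0],
  [0, 65, 22, 3, 0.015, 0, 0],
  [0, 80, 22, 3, 0.015, 0, 0],
  [0, 90, 22, 3, 0.015, 0, 0],
  [0, 90, 22, 3, 0.015, 0, 0],
])

```text
time: 8.7
ee_pos: [0.4733, 0.4044, 0.0771]
eef_rot: [-0.414, 0.572, 0.019, 0.708]
ft_force: [-0.5, -0.1, 1.0]
width: 0.0865
```

```bash
python3 - <<'E'
from h import *; import pickle
s=read_state(); print(s['time'],s['ee_pos'],s['joint_positions'].round(3))
C=np.array([0.5439,0.3145,0]);ys=-0.903
H=C-0.102*gx(ys);H[2]=.040
O=orient(ys,.6,1);a=O[:,0]
for b in (0,): print(delta(s,H+.019*a-b*a,O))
im=camera('wrist');np.save('w7.npy',im);save('w7.png',im)
c=cam('wrist',s=s); print(proj(c,[H,H-.011*gx(ys)]))
E
```

```text
8.7 [0.47327331 0.40441394 0.07706123] [-1.215  0.592  0.183  1.563  0.469  1.277 -0.6  ]
(array([56.6, 10.7, -0.1]), array([-0.0132, -0.0054, -0.0005]))
[[272.14407307 213.81871876]
 [271.84561335 202.33951935]]
```

View pics/w7.png

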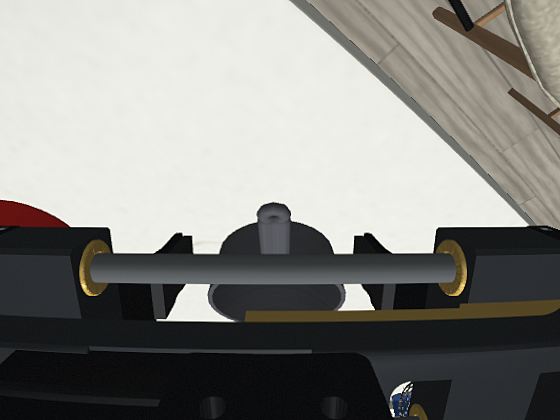

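Emit:
arm_command([
  [0, 10, 6, 0, -0.013, -0.005, 0],
  [0, 22, 11, 0, -0.013, -0.005, 0],
  [0, 34, 11, 0, -0.013, -0.005, 0],
  [0, 46, 11, 0, -0.013, -0.005, 0],
  [0, 56, 11, 0, -0.013, -0.005, 0],
  [0, 56, 11, 0, -0.013, -0.005, 0],
  [0, 56, 11, 0, -0.013, -0.005, 0],
])

```text
time: 9.45
ee_pos: [0.4868, 0.388, 0.0254]
eef_rot: [-0.419, 0.57, 0.025, 0.707]
ft_force: [-0.4, -0.3, -0.0]
width: 0.0872
```

```bash
python3 - <<'E'
from h import *; import pickle
s=read_state(); print(s['time'],s['ee_pos'],s['ft_force'])
C=np.array([0.5439,0.3145,0]);ys=-0.903
H=C-0.102*gx(ys);H[2]=.040
O=orient(ys,.6,1);a=O[:,0]
for b in (0,): print(delta(s,H+.019*a-b*a,O))
im=camera('side');save('s8.png',cv2.resize(im[100:280,180:420],None,fx=3.3,fy=3.3,interpolation=cv2.INTER_CUBIC))
E
```

```text
9.45 [0.48677008 0.38803737 0.02535137] [-0.42269049 -0.27630325 -0.0316014 ]
(array([ 1.9, -0.9, -0.7]), array([ 0.0003,  0.0012, -0.0012]))
```

View pics/s8.png

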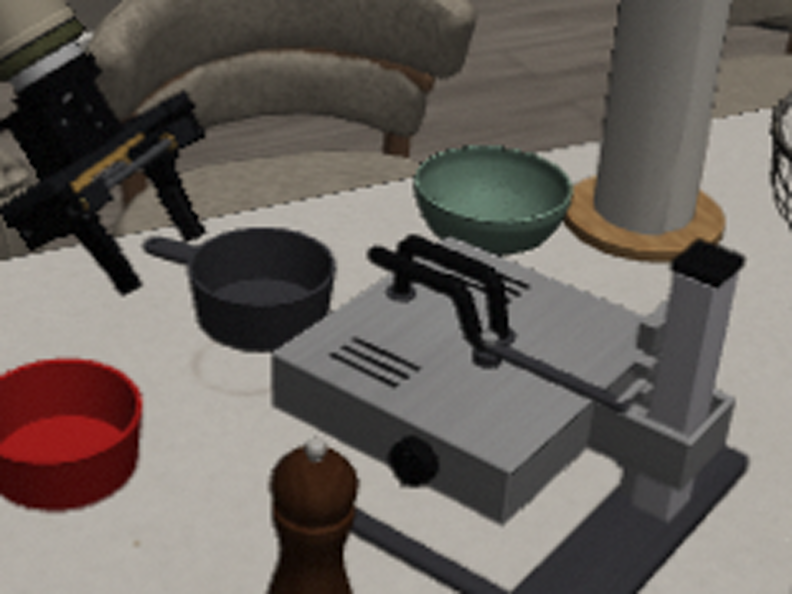

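The fingers straddle the handle. Closing.

Emit:
arm_command([
  [80, 1, 0, 0, 0, 0, 0],
  [140, 1, 0, 0, 0, 0, 0],
  [180, 1, 0, 0, 0, 0, 0],
  [255, 1, 0, 0, 0, 0, 0],
  [255, 1, 0, 0, 0, 0, 0],
  [255, 1, 0, 0, 0, 0, 0],
  [255, 1, 0, 0, 0, 0, 0],
], newtons=25)

```text
time: 10.2
ee_pos: [0.4869, 0.3877, 0.0245]
eef_rot: [-0.419, 0.569, 0.025, 0.707]
ft_force: [0.1, -0.8, 1.5]
width: 0.0392
```

```bash
python3 - <<'E'
from h import *
s=read_state(); print(s['time'],s['ee_pos'],s['ft_force'],s['width'])
R0=R.from_quat(s['eef_rot']).as_matrix(); a=R0[:,0]; g=s['ee_pos']-.019*a; print('grasp',g)
hc=np.r_[HC+.003*gy()[:2],0]; yw=-1.108
# staging: skillet at grill x=-.215,y=0, and final
for xx in (-.22,0):
    H=hc+(xx-.102)*gx(yw);H[2]=g[2]
    O=orient(yw,.6,1);print(H,delta(s,H+.019*O[:,0],O))
E
```

```text
10.2 [0.4869472  0.38772759 0.02452848] [ 0.1036934  -0.79238621  1.48148439] 0.03920818647119359
grasp [0.48029508 0.39611935 0.04022331]
[0.46793287 0.3759553  0.04022331] (array([  4.4,  -6.6, -24.4]), array([ 0.1699,  0.117 , -0.0013]))
[0.56615232 0.17909763 0.04022331] (array([ 125.8, -184.5,  -69.5]), array([ 0.1699,  0.117 , -0.0013]))
```

Still closing.

Emit:
arm_command([
  [255, 0, 0, 0, 0, 0, 0],
  [255, 0, 0, 0, 0, 0, 0],
  [255, 0, 0, 0, 0, 0, 0],
  [255, 0, 0, 0, 0, 0, 0],
])

```text
time: 10.6
ee_pos: [0.487, 0.3878, 0.0245]
eef_rot: [-0.419, 0.569, 0.025, 0.707]
ft_force: [0.8, -0.6, 0.3]
width: 0.0213
```

```bash
python3 - <<'E'
from h import *
s=read_state(); print(s['time'],s['ee_pos'],s['ft_force'],s['width'])
im=camera('top');np.save('t9.npy',im);save('t9.png',cv2.resize(im[70:230,90:340],None,fx=3.2,fy=3.2,interpolation=cv2.INTER_CUBIC))
R0=R.from_quat(s['eef_rot']).as_matrix(); a=R0[:,0]; g=s['ee_pos']-.019*a; print('grasp',g, 'yaw', np.arctan2(a[1],a[0]))
hc=np.r_[HC+.003*gy()[:2],0]; yw=-1.108
for xx in (-.22,-.11,0):
    H=hc+(xx-.102)*gx(yw);H[2]=g[2]
    O=orient(yw,.6,1);print(H,delta(s,H+.019*O[:,0],O))
E
```

```text
10.6 [0.48699242 0.3877617  0.02454219] [ 0.77704311 -0.55759393  0.25351119] 0.021321221060243905
grasp [0.48033861 0.39615156 0.04023732] yaw -0.9002903902442915
[0.46793287 0.3759553  0.04023732] (array([  4.4,  -6.6, -24.5]), array([ 0.1699,  0.1172, -0.0014]))
[0.51704259 0.27752647 0.04023732] (array([ 65.1, -95.5, -47. ]), array([ 0.1699,  0.1172, -0.0014]))
[0.56615232 0.17909763 0.04023732] (array([ 125.8, -184.5,  -69.6]), array([ 0.1699,  0.1172, -0.0014]))
```

View pics/t9.png

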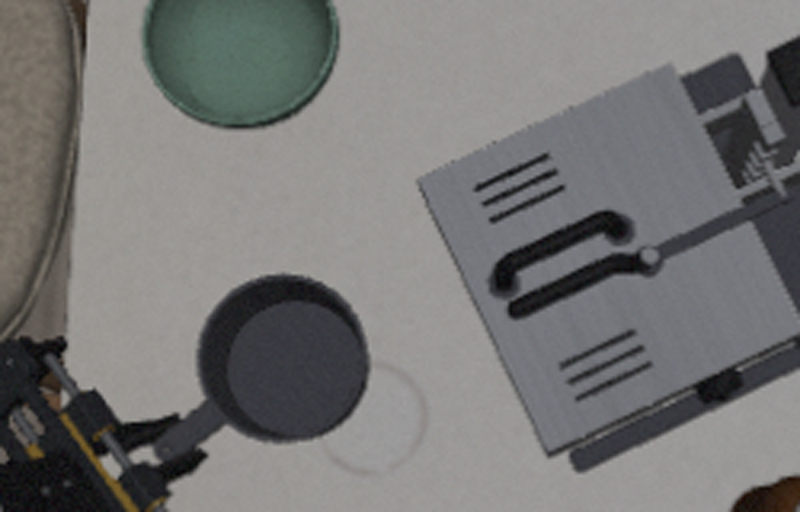

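Gripped (21.3 mm). Next I stage in line with the hood and turn by −0.208 rad.

Emit:
arm_command([
  [255, 0.4, -0.7, -2.5, 0.017, 0.012, 0],
  [255, 1, -1.5, -5.5, 0.038, 0.026, 0],
  [255, 1.6, -2.4, -9, 0.06, 0.042, 0],
  [255, 2.2, -3.3, -12.5, 0.084, 0.058, 0],
  [255, 2.8, -4.2, -16, 0.108, 0.074, 0],
  [255, 3.4, -5.2, -19.5, 0.132, 0.091, 0],
  [255, 4, -6, -22.5, 0.155, 0.107, 0],
  [255, 4.4, -6.6, -24.5, 0.17, 0.117, 0],
  [255, 4.4, -6.6, -24.5, 0.17, 0.117, 0],
])

```text
time: 11.55
ee_pos: [0.4727, 0.3658, 0.0245]
eef_rot: [-0.358, 0.61, -0.049, 0.705]
ft_force: [0.9, -1.0, -1.0]
width: 0.0212
```

```bash
python3 - <<'E'
from h import *
s=read_state(); print(s['time'],s['ee_pos'],s['ft_force'],s['width'],s['joint_positions'].round(3))
im=camera('top');np.save('t10.npy',im);save('t10.png',cv2.resize(im[70:230,90:340],None,fx=3.2,fy=3.2,interpolation=cv2.INTER_CUBIC))
R0=R.from_quat(s['eef_rot']).as_matrix(); a=R0[:,0]; g=s['ee_pos']-.019*a; print('grasp',g, 'yaw', np.arctan2(a[1],a[0]))
hc=np.r_[HC+.003*gy()[:2],0]; yw=-1.108
for xx in (-.22,-.11,-.02,0.0):
    H=hc+(xx-.1035)*gx(yw);H[2]=.0405
    O=orient(yw,.6,1);print(H,delta(s,H+.019*O[:,0],O))
# skillet
c=cam('top');gg=im.astype(int).sum(2)
sub=np.zeros_like(gg,bool);sub[145:240,145:220]=True
m=((gg<300)&sub).astype(np.uint8)
body=cv2.morphologyEx(m,cv2.MORPH_OPEN,cv2.getStructuringElement(cv2.MORPH_ELLIPSE,(25,25)))
cn=max(cv2.findContours(body,0,1)[0],key=len);e=cv2.fitEllipse(cn);print(e)
C=onz(c,[e[0]],.052)[0];print('skillet',C,'grasp dist',np.linalg.norm((C-g)[:2]),'yaw',np.arctan2(C[1]-g[1],C[0]-g[0]))
E
```

```text
11.55 [0.47270935 0.36583878 0.02453403] [ 0.86112478 -1.04996558 -1.02206067] 0.021177965116341412 [-1.176  0.668  0.208  1.574  0.4    1.259 -0.723]
grasp [0.46794574 0.37543513 0.04022536] yaw -1.1100346566298207
[0.46726319 0.37729751 0.0405    ] (array([-1.3,  1.5,  0.2]), array([-0.0011, -0.0011, -0.0009]))
[0.51637292 0.27886868 0.0405    ] (array([ 60.7, -89.4,   0.4]), array([-0.0011, -0.0011, -0.0009]))
[0.5565536 0.198336  0.0405   ] (array([ 111.4, -163.7,    0.6]), array([-0.0011, -0.0011, -0.0009]))
[0.56548264 0.18043985 0.0405    ] (array([ 122.7, -180.2,    0.6]), array([-0.0011, -0.0011, -0.0009]))
((191.505126953125, 195.27993774414062), (51.8065185546875, 52.54153823852539), 70.37605285644531)
skillet [0.51464193 0.28297272 0.052     ] grasp dist 0.1035849038440897 yaw -1.1031336548790203
```

View pics/t10.png

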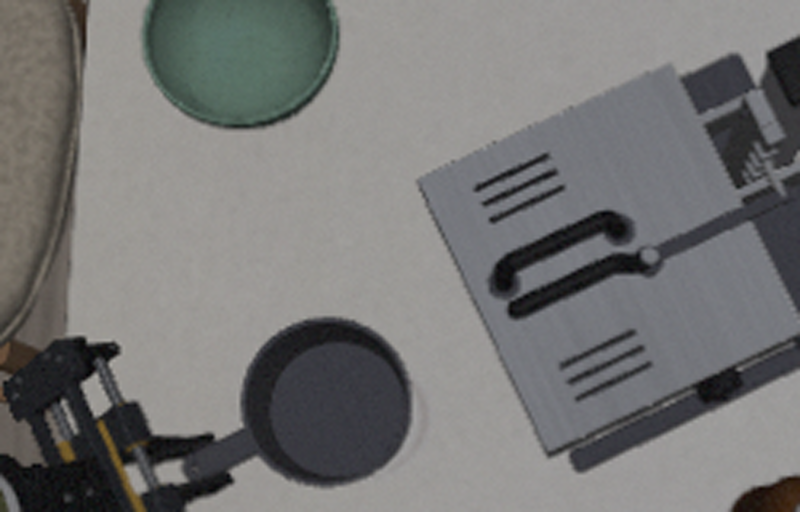

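The top view shows the skillet in line with the hood, centre at px (191.5,195.3) and yaw −1.103. Sliding in halfway.

Emit:
arm_command([
  [255, 4, -6, 0, 0, 0, 0],
  [255, 10, -15, 0, 0, 0, 0],
  [255, 17, -25, 0.1, 0, 0, 0],
  [255, 24, -35.4, 0.2, 0, 0, 0],
  [255, 31, -45.6, 0.2, 0, 0, 0],
  [255, 38, -56, 0.2, 0, 0, 0],
  [255, 45, -66.2, 0.3, 0, 0, 0],
  [255, 52, -76.5, 0.3, 0, 0, 0],
  [255, 58, -85.4, 0.4, 0, 0, 0],
  [255, 61, -89.8, 0.4, 0, 0, 0],
])

```text
time: 12.6
ee_pos: [0.5221, 0.2678, 0.0249]
eef_rot: [-0.358, 0.61, -0.049, 0.705]
ft_force: [-0.2, 0.9, -2.0]
width: 0.0219
```

```bash
python3 - <<'E'
from h import *
s=read_state(); print(s['time'],s['ee_pos'],s['ft_force'],s['width'],s['joint_positions'].round(3))
im=camera('top');save('t11.png',cv2.resize(im[70:230,90:340],None,fx=3.2,fy=3.2,interpolation=cv2.INTER_CUBIC))
im=camera('side');save('s11.png',cv2.resize(im[100:280,180:420],None,fx=3.3,fy=3.3,interpolation=cv2.INTER_CUBIC))
R0=R.from_quat(s['eef_rot']).as_matrix(); a=R0[:,0]; g=s['ee_pos']-.019*a; print('grasp',g, 'yaw', np.arctan2(a[1],a[0]))
hc=np.r_[HC+.003*gy()[:2],0]; yw=-1.108
for xx in (-.02,0.0):
    H=hc+(xx-.1035)*gx(yw);H[2]=.0405
    O=orient(yw,.6,1);print(H,delta(s,H+.019*O[:,0],O))
E
```

```text
12.6 [0.52212375 0.26779719 0.02493891] [-0.22992069  0.88699048 -2.04815968] 0.021877215018217284 [-1.072  0.595  0.256  1.705  0.453  1.138 -0.632]
grasp [0.51735345 0.27739246 0.04062888] yaw -1.1094297403274473
[0.5565536 0.198336  0.0405   ] (array([ 49.9, -72.8,  -0.1]), array([-0.0011, -0.0008, -0.0008]))
[0.56548264 0.18043985 0.0405    ] (array([ 61.2, -89.3,  -0.1]), array([-0.0011, -0.0008, -0.0008]))
```

View pics/t11.png

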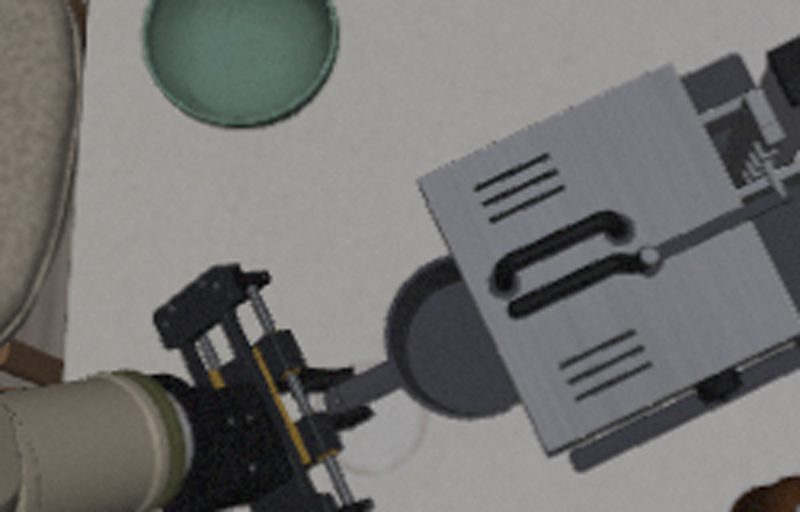

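View pics/s11.png

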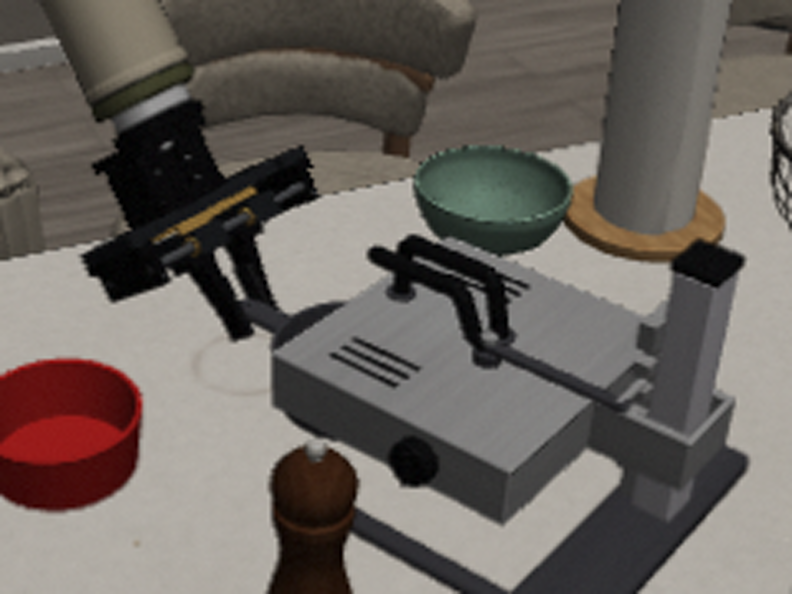

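Halfway in, and nothing is touching. I stop about 4 mm short of centre for gripper clearance.

Emit:
arm_command([
  [255, 4, -6, 0, 0, 0, 0],
  [255, 10, -14.6, 0, 0, 0, 0],
  [255, 17, -24.8, 0, 0, 0, 0],
  [255, 24, -35, 0, 0, 0, 0],
  [255, 31, -45.2, 0, 0, 0, 0],
  [255, 37, -54, 0, 0, 0, 0],
  [255, 43, -62.7, 0, 0, 0, 0],
  [255, 48, -70, 0, 0, 0, 0],
  [255, 52, -75.9, 0, 0, 0, 0],
  [255, 52, -75.9, 0, 0, 0, 0],
])

```text
time: 13.7
ee_pos: [0.5631, 0.1853, 0.0248]
eef_rot: [-0.358, 0.61, -0.049, 0.705]
ft_force: [0.6, -1.3, -1.7]
width: 0.0214
```

```bash
python3 - <<'E'
from h import *
s=read_state(); print(s['time'],s['ee_pos'],s['ft_force'],s['width'],s['joint_positions'].round(3))
im=camera('top');save('t12.png',cv2.resize(im[70:230,90:340],None,fx=3.2,fy=3.2,interpolation=cv2.INTER_CUBIC))
R0=R.from_quat(s['eef_rot']).as_matrix(); a=R0[:,0]; g=s['ee_pos']-.019*a; print('grasp',g, 'yaw', np.arctan2(a[1],a[0]))
hc=np.r_[HC+.003*gy()[:2],0]; yw=-1.108
for xx in (-.004,0.0):
    H=hc+(xx-.1035)*gx(yw);H[2]=.0402
    O=orient(yw,.6,1);print(H,delta(s,H+.019*O[:,0],O))
E
```

```text
13.7 [0.56305782 0.18534707 0.02479524] [ 0.59185209 -1.30152121 -1.7175847 ] 0.02141585422767455 [-0.971  0.559  0.301  1.775  0.495  1.041 -0.54 ]
grasp [0.55828986 0.19495211 0.04047994] yaw -1.1100308638210934
[0.56369683 0.18401908 0.0402    ] (array([ 7.1, -9.9, -0. ]), array([-0.0013, -0.0011, -0.0003]))
[0.56548264 0.18043985 0.0402    ] (array([  9.4, -13.2,   0. ]), array([-0.0013, -0.0011, -0.0003]))
```

View pics/t12.png

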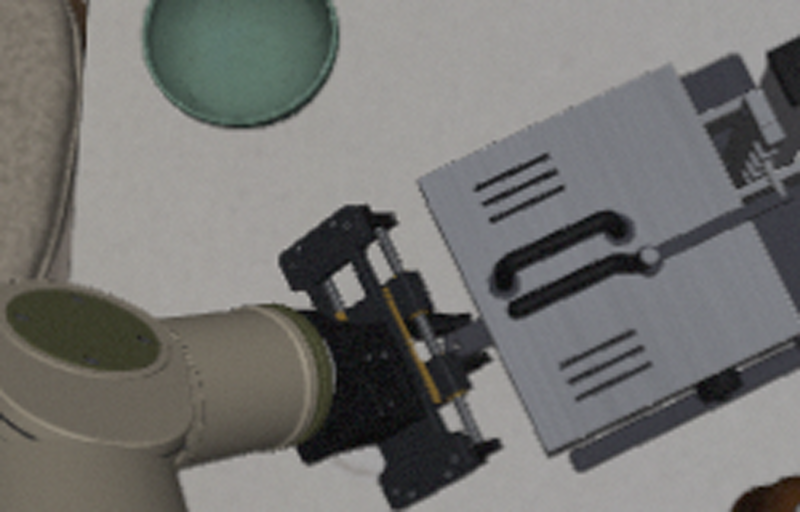

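Emit:
arm_command([
  [255, 3, -4.2, 0, 0, 0, 0],
  [255, 6, -8.4, 0, 0, 0, 0],
  [255, 8, -11, 0, 0, 0, 0],
  [255, 8, -11, 0, 0, 0, 0],
  [255, 8, -11, 0, 0, 0, 0],
])

```text
time: 14.25
ee_pos: [0.5691, 0.1746, 0.0245]
eef_rot: [-0.358, 0.61, -0.048, 0.706]
ft_force: [1.6, 0.9, 1.6]
width: 0.0211
```

```bash
python3 - <<'E'
from h import *
s=read_state(); print(s['time'],s['ee_pos'],s['ft_force'],s['width'],s['joint_positions'].round(3))
im=camera('top');save('t13.png',cv2.resize(im[110:210,160:285],None,fx=6,fy=6,interpolation=cv2.INTER_CUBIC))
im=camera('side');save('s13.png',cv2.resize(im[100:280,180:420],None,fx=3.3,fy=3.3,interpolation=cv2.INTER_CUBIC))
R0=R.from_quat(s['eef_rot']).as_matrix(); a=R0[:,0]; g=s['ee_pos']-.019*a; print('grasp',g, 'yaw', np.arctan2(a[1],a[0]))
hc=np.r_[HC+.003*gy()[:2],0]; yw=-1.108
for xx in (-.004,0.0):
    H=hc+(xx-.1035)*gx(yw);H[2]=.0402
    O=orient(yw,.6,1);print(H,delta(s,H+.019*O[:,0],O))
E
```

```text
14.25 [0.56907873 0.17456771 0.02447047] [1.64514748 0.94357647 1.61730738] 0.02110507095238031 [-0.956  0.556  0.307  1.781  0.5    1.026 -0.526]
grasp [0.56428891 0.1841534  0.04016035] yaw -1.1074010882956513
[0.56369683 0.18401908 0.0402    ] (array([-0.1,  0.1, -0.6]), array([-0.0004,  0.0003, -0.0008]))
[0.56548264 0.18043985 0.0402    ] (array([ 2.1, -3.2, -0.6]), array([-0.0004,  0.0003, -0.0008]))
```

View pics/t13.png

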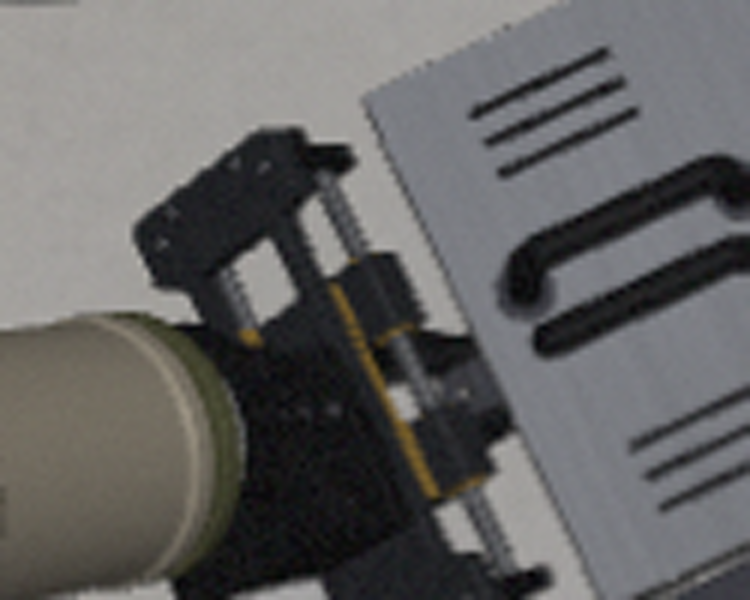

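View pics/s13.png

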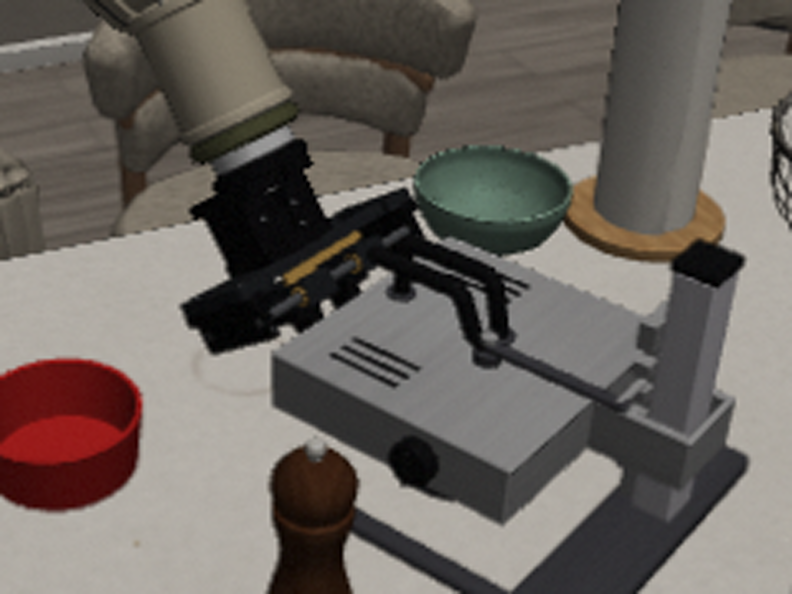

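Emit:
arm_command([
  [255, 1.2, -1.6, 0, 0, 0, 0],
  [255, 1.2, -1.6, 0, 0, 0, 0],
  [255, 1.2, -1.6, 0, 0, 0, 0],
  [170, 1.2, -1.6, 0, 0, 0, 0],
  [120, 1.2, -1.6, 0, 0, 0, 0],
  [80, 1.2, -1.6, 0, 0, 0, 0],
  [80, 1.2, -1.6, 0, 0, 0, 0],
  [80, 1.2, -1.6, 0, 0, 0, 0],
])

```text
time: 15.15
ee_pos: [0.5694, 0.1728, 0.024]
eef_rot: [-0.358, 0.61, -0.048, 0.705]
ft_force: [-0.1, 0.2, -0.7]
width: 0.0527
```

Emit:
arm_command([
  [80, -8, 0, 0, 0, 0, 0],
  [80, -20, 2, 0, 0, 0, 0],
  [80, -35, 5, 0, 0, 0, 0],
  [80, -55, 15, 0, 0, 0, 0],
  [80, -75, 30, 0, 0, 0, 0],
  [80, -95, 55, 0, 0, 0, 0],
  [80, -105, 85, 0, 0, 0, 0],
  [80, -110, 115, 0, 0, 0, 0],
  [80, -110, 145, 0, 0, 0, 0],
  [80, -110, 145, 0, 0, 0, 0],
])

```text
time: 16.15
ee_pos: [0.4846, 0.3406, 0.0315]
eef_rot: [-0.36, 0.61, -0.045, 0.705]
ft_force: [-1.1, 0.2, 0.6]
width: 0.0603
```

```bash
python3 - <<'E'
from h import *; import pickle
s=read_state(); print(s['time'],s['ee_pos'],s['ft_force'],s['width'])
im=camera('top');np.save('t14.npy',im);save('t14.png',cv2.resize(im[70:230,125:375],None,fx=3.2,fy=3.2,interpolation=cv2.INTER_CUBIC))
im=camera('side');np.save('s14.npy',im);save('s14.png',im)
pickle.dump(s,open('w14.pkl','wb'));s=read_state()
im=camera('wrist');np.save('w14.npy',im);save('w14.png',im)
c=cam('top');hc=np.r_[HC+.003*gy()[:2],0]
H=hc-.113*gx(-1.108);H[2]=.045;print('tip expected crop',(proj(c,[H])-[125,70]+.5)*3.2-.5)
E
```

```text
16.15 [0.48456938 0.34057152 0.03150145] [-1.13383209  0.17752181  0.60710681] 0.060288558172371366
tip expected crop [[351.75053357 340.47494232]]
```

View pics/t14.png

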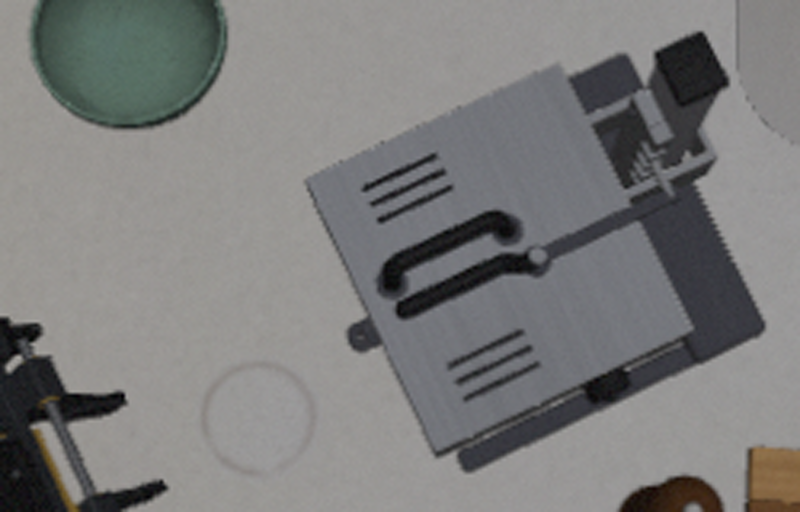

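View pics/s14.png

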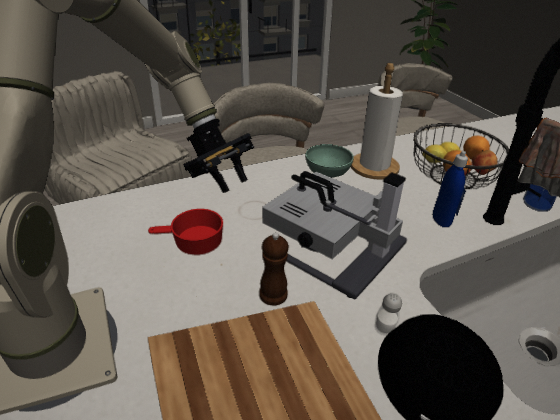

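View pics/w14.png

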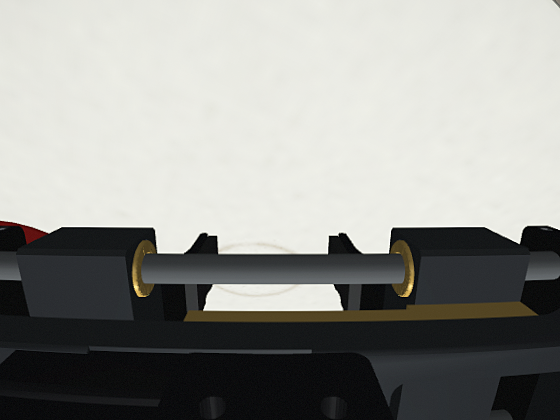

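The top view shows the handle tip at crop (347,337), sticking out at the middle of the hood's front edge. Checking the numbers.

```bash
python3 - <<'E'
from h import *
c=cam('top')
def up(l): return (np.array(l,float)+.5)/3.2-.5+np.array([125,70])
T=onz(c,up([[347,338]]),.043)[0]; P=onz(c,up([[305,182],[436,456],[692,330],[562,64]]),.107).mean(0)
for nm,h in (('cam hood',P[:2]),('robot-corr hood',HC+.003*gy()[:2])):
    d=T[:2]-h; print(nm,'tip in grill frame (ideal -.113,0)',d@gx(-1.108)[:2],d@gy(-1.108)[:2])
a=np.load('t5.npy').astype(int);b=np.load('t14.npy').astype(int)
for nm,sl in (('mill',np.s_[215:250,312:355]),('shaker',np.s_[145:180,385:420])): print(nm,np.abs(np.load('top0.npy').astype(int)[sl]-b[sl]).mean())
E
```

```text
cam hood tip in grill frame (ideal -.113,0) -0.114440124844803 0.005371240691030991
robot-corr hood tip in grill frame (ideal -.113,0) -0.11529674858819743 0.003427660520114745
mill 4.479955703211517
shaker 4.611428571428571
```

```bash
python3 - <<'E'
from bench import *
print(close_job(), read_state()['time'])
E
```

```text
the job is handed in; nothing more can be done
the job is handed in; nothing more can be done
```

I squeezed the lever, lifted the hood, let it latch in the third notch, then slid the dark skillet under it by its stub handle. The job is handed in, at about 16 s of the 58 s allowed. No verdict was reported.

Last checks:
- **Hood:** its raised top measured 201–203 × 189–191 mm when read at 107 mm above the worktop, which matches the third notch. The lever bar was clearly apart from the fixed handle again after I let go.
- **Skillet:** the handle tip sticks out about 114–115 mm in front of the hood centre (113 mm would be exact) and 3–5 mm to one side, so the skillet is centred to roughly 5 mm. Its direction was last measured before the slide, within 0.01 rad of the hood's. I saw no sign of it touching the hood: the wrist force stayed around 2 N wherever I read it.
- **Bystanders:** the mill and shaker look unchanged in the top view.

**Disagreements and gaps:** the wrist camera and the grip itself put the hood 3–5 mm further to its +y side than the top camera did. I steered by a value in between, and the spread is well inside the 15 mm limit. Once the skillet was under the hood I could only see its handle, so I could not check directly that it stands flat.

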